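# Ready the spindle sander: drop the drum onto its drive keyways and lower the guard

## Task

Get the luthier's spindle sander ready to run. The sanding drum is riding high on its spindle: turn it until its inner tabs drop into the hidden keyways and it sits fully down, then lower the hinged clear guard over it, gently, all the way onto its rest without letting it fall, let go, and leave the other things on the bench alone.

Things in the scene. Friction and masses are not known exactly. Their poses are not given: they have to be found in the camera images.
- machine: Sander's grey plate, 320 (x) by 340 (y) by 20 mm, fixed on the bench. Origin: centre of its underside, z up; the spindle stands on this axis (locked, never turns; its stem ends 82 mm above the bench). Two hinge posts 18 mm thick at x = +-100, y = +150 mm reach 105 mm above the bench; two thin rest posts at x = +-70, y = -37 mm reach 58 mm.
- drum_center (a point): Centre of the loose red-brown sanding drum: upright cylinder 48 mm across, 56 mm high (58 with its black cap), about 0.16 kg, z up. Two tabs in its bore (under the white ticks on the cap, along its x and -x) rest on the spindle's shoulder, so it rides 13 mm too high: centre 64 mm above the bench, 51 mm when fully down. While it is high the guard strikes it and cannot close.
- drum_top (a point): Middle of the drum's top. Two opposite keyways are hidden beneath it; their direction changes each time and is not given. A clockwise turn (from above) of 0.5 to 1.9 rad from the start meets one, or a turn of up to 2.65 rad the other way. The tabs have about 0.1 rad of play either way and drop in when lined up, if the drum is free to sink or pressed down lightly.
- guard (a joint): Angle of the hinged guard in rad: 0 = level, down on its rest (a hard stop), growing as it opens. Starts leaning back at 1.65 to 1.85 (1.85: open stop). The hinge is slightly stiff; once forward of upright the guard (about 0.35 kg) falls shut unless it is held.
- guard_bar (a point): Middle of the guard's red handle: a round bar 12 mm thick, 110 mm long, parallel to the hinge line, 235 mm from it, on two thin arms at its ends. 37 mm clear between it and the guard's edge, so it can be pinched from above at any angle and turns in the fingers. With the guard closed it lies at the machine's y = -85 mm, 90 mm above the bench.
- guard_hinge (a point): Point half-way along the guard's hinge line, which runs along the machine's x, at its y = +150 mm, 90 mm above the bench; axes as the machine's. The guard is a clear panel 170 mm wide, 200 mm long, with yellow side edges 30 mm deep; closed, it reaches from here towards the machine's -y.
- offcut_center (a point): Centre of a loose dark wood offcut 34 x 70 x 22 mm lying on the plate. Leave alone.
- glue_center (a point): Centre of a white bottle with a red cap, 54 mm across and 140 mm high, on the bench. Leave alone.
- tin_center (a point): Centre of a low amber glass jar, 64 mm across and 60 mm high, on the bench. Leave alone.
Things that resemble listed ones, but are neither listed nor needed, are in the scene too. Of the things that look like the part that bears drum_center, the smallest one is meant.

How it is judged:
By the outcome, as a careful person would: the job done as asked, in the order asked, and still so for the second after the job is handed in, with the robot touching nothing.
It also fails if it takes over 72 s, if anything falls off the work surface, if the arm or the gripper's body presses on something with over 40 N, if the wrist force passes 120 N, or if a joint passes its speed limit or range.

## Robot

A 6-joint arm with a two-finger parallel gripper is mounted at the origin on the work surface. World frame = base frame: x ahead of the robot, y to its left, z up, the work surface at z = 0. Lengths are in mm, angles in rad, forces in N, time in s.
With the tool pointing down it reaches from about 400 to 925 mm from the base axis. Payload 12.5 kg.
Tool frame: the origin (TCP) lies on the centre line of the jaws, within the pads' length; the fingertips stand 25 mm ahead of it and the grasp point (between the pads) lies 6 mm ahead of it (env.tip_extent is the distance from the TCP to the fingertips, in mm); x points along the fingers, z is the direction in which the jaws open and shut, and the axes are right-handed (so a half turn about x gives the same grasp; the last joint's range is limited). The gripper opens to 95 mm and grips with 3 to 60 N. Pads are 20 mm wide; open, the fingers measure 119 mm over their backs; the gripper's body (75 mm by 180 mm) begins 59 mm behind the grasp point.
Start: joints at [-1.3, 0.491, 1.559, -0, 1.092, -0.106], TCP at [229.99, -581.161, 239.661] pointing down, gripper open.
Joint ranges: [-3.1, 3.1], [-0.84, 2.19], [0.05, 2.79], [-1.13, 4.28], [0.06, 2.93], [-2.69, 2.69]. Speed limits (rad/s): [2.22, 2.22, 2.79, 3.14, 3.14, 3.14].

## Interface

Orientations are given as [roll, pitch, yaw] about the fixed x, y, z axes, in that order (R = Rz(yaw) Ry(pitch) Rx(roll)).
In Python, from cell import env gives the robot as it stands.
- The arm moves only by the tool step_arm, never from a script. Its argument "rows" is a list of rows, each a list of 6 numbers: the shift along the tool's x, y, z in mm, then the turn, a rotation vector about the tool's x, y, z in rad. In form: [[x, y, z, wx, wy, wz], ...]. A call has 1 to 8 rows; each row shifts and turns the pose as measured when the row begins, along the tool's axes as they then stand; what a row does not reach is not made up. A row lasts 1/8 s, in which the tool goes at most 62.5 mm and 10.7 degrees, less where a joint would pass 70% of its speed; a pose out of reach is approached as far as the arm can. A call is refused whole if a number of a shift passes 62.5 or a number of a turn 0.188, either way. A call with a gripper value outside its range is refused whole. "grip" is the finger opening in mm, from 0 to 95.1, set as the call begins (left out, the last holds). The fingers move at their own pace and stop on an object; the grip force is fixed at half the most. Time passes only in rows, so rows that do not move let the fingers close. It gives the time, the measured TCP pose, the force and the opening at its end, in the units of the state.
- env.state(): the state, without advancing time (a new reading comes with each control period).
- env.read_camera(name): name is "scene" or "top"; returns the picture (400x640x3 uint8, red, green, blue); there is no depth.
- env.get_calibration(name): a dict with "fx", "fy", "cx", "cy" (pixels), "pose" (4x4, takes a point from camera to world coordinates). Camera axes: x right, y down, z forward; pixel columns grow to the right and rows downward; lengths in mm; the calibration is good to about 2 mm. A picture is of the moment at which its call begins. get_calibration takes no time and is no camera call.
- env.job_done(): hands the job in, once; it reports no verdict.
The state is a dict: "t": time; "joints": joint angles; "qvel": joint speeds; "tau": joint torques, N m; "eef_pos": TCP position; "tcp_rot": TCP orientation; "ft_force": force on the tool from outside, world axes, zero at the start; "moment": the same for the moment, N m; "opening": opening from 0.0 (shut) to 1.0 (fully open).
Only numpy, scipy, OpenCV 4.12 (cv2) and the standard library are available. Lean on these libraries where they do the work, as an engineer would, in place of code of your own. Each camera call takes 0.05 s, during which the arm holds its last target.

## Working session

There is one attempt and no reset: what is moved stays moved. The work goes in short steps, Python scripts to look and compute and a tool call to move; the robot and the scene stay as the last step left them, time stands still between calls to the robot, and variables do not carry over. Pictures are saved under pics/ and viewed, and the job is handed in when it is done.

Besides the shell and the picture viewer there is one more tool, called after "Request:" as name([rows], argument=value, ...), one row to a line, values as JSON. step_arm: Moves the arm, as the interface text tells. Its arguments: {"type":"object","properties":{"rows":{"type":"array","items":{"type":"array","items":{"type":"number"}}},"grip":{"type":"number"}},"required":["rows"]}

```bash
ls; mkdir -p pics; python3 - <<'E'
from cell import env
import cv2
for n in ("scene","top"):
    im=env.read_camera(n); cv2.imwrite(f"pics/{n}0.png",im[:,:,::-1])
    c=env.get_calibration(n); print(n,c)
print(env.state())
E
```

```text
pics
scene {'fx': 462.2314153236003, 'fy': 462.2314153236003, 'cx': 322.6014390274494, 'cy': 207.92447751838702, 'pose': array([[ 4.91249823e-01,  7.08369688e-01, -5.06839221e-01,
         1.11783939e+03],
       [ 8.70895048e-01, -3.89654537e-01,  2.99518208e-01,
        -3.60507895e+02],
       [ 1.46774179e-02, -5.88542034e-01, -8.08333376e-01,
         1.01463353e+03],
       [ 0.00000000e+00,  0.00000000e+00,  0.00000000e+00,
         1.00000000e+00]])}
top {'fx': 457.38341801178575, 'fy': 457.38341801178575, 'cx': 321.65507222799033, 'cy': 209.4431471238819, 'pose': array([[ 2.37712233e-02, -9.90196711e-01,  1.37642302e-01,
         3.39803934e+02],
       [-9.99662992e-01, -2.21068272e-02,  1.36084948e-02,
        -2.74763492e+01],
       [-1.04322522e-02, -1.37919406e-01, -9.90388512e-01,
         1.52371088e+03],
       [ 0.00000000e+00,  0.00000000e+00,  0.00000000e+00,
         1.00000000e+00]])}
{'t': 0.1, 'joints': array([-1.29961083e+00,  4.91477179e-01,  1.55937860e+00,  1.13044688e-05,
        1.09168067e+00, -1.05566103e-01]), 'qvel': array([-4.33132869e-04, -4.39435823e-05, -8.51680295e-04,  6.02806193e-04,
       -8.74054324e-05, -2.14116568e-03]), 'tau': array([ 4.06428793e-03, -6.13623977e+01, -2.58605272e+01,  6.94578071e-02,
        4.70231683e-02, -3.34045819e-05]), 'eef_pos': array([ 229.93295846, -580.97267649,  239.13731306]), 'tcp_rot': array([3.02540306, 1.56985249, 1.83135312]), 'ft_force': array([0.66642256, 0.30056329, 0.29268024]), 'moment': array([ 0.02934929,  0.01736068, -0.10440608]), 'opening': 1.0006067171450166}
```

View pics/scene0.png

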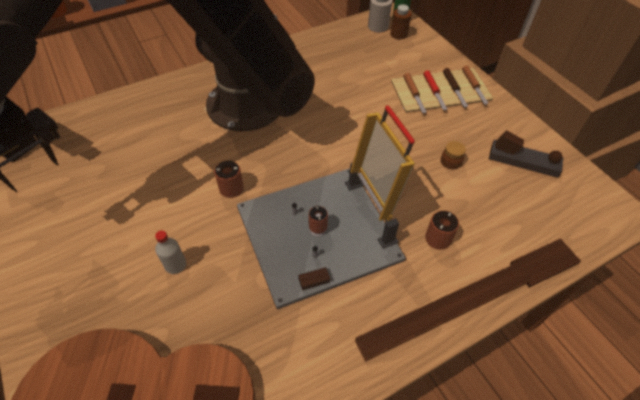

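View pics/top0.png

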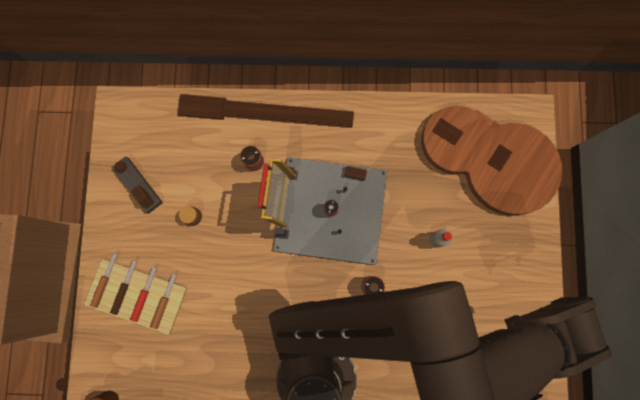

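Candidates for the drum in the scene view: (318,219) on the plate, (229,178) and (441,230) loose on the bench. The one on the plate is the smallest and sits on the spindle, so I take it as the drum. I'll check it in a close crop.

```bash
python3 - <<'E'
import cv2, numpy as np
s=cv2.imread("pics/scene0.png");t=cv2.imread("pics/top0.png")
a=cv2.resize(s[180:310,230:420],None,fx=4,fy=4,interpolation=cv2.INTER_CUBIC);cv2.imwrite("pics/c1.png",a)
b=cv2.resize(t[145:275,240:400],None,fx=4.5,fy=4.5,interpolation=cv2.INTER_CUBIC);cv2.imwrite("pics/c2.png",b)
d=cv2.resize(s[195:245,290:350],None,fx=12,fy=12,interpolation=cv2.INTER_CUBIC);cv2.imwrite("pics/c3.png",d)
E
```

```text
(no output)
```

View pics/c1.png

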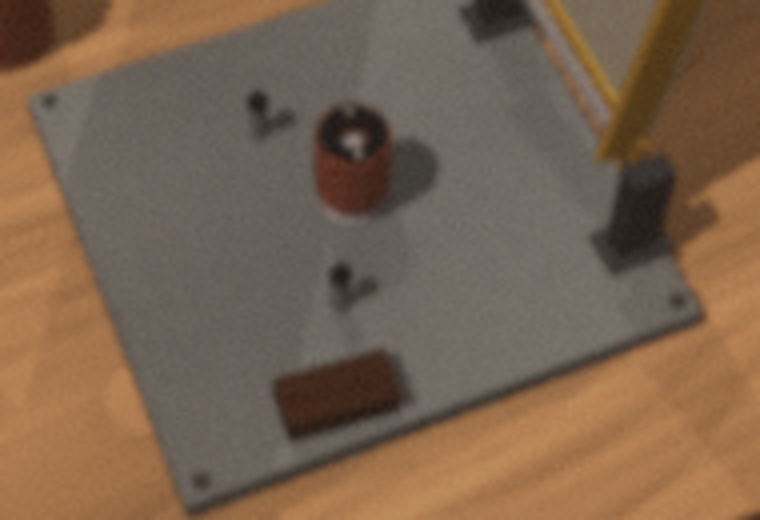

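View pics/c2.png

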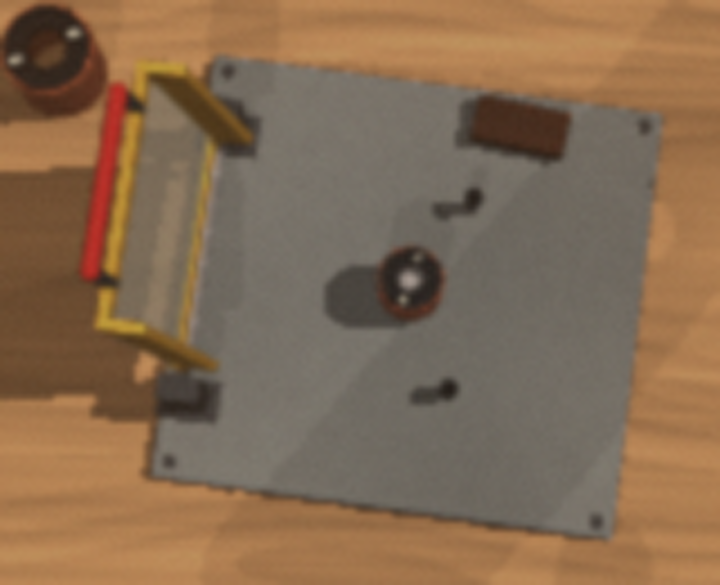

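View pics/c3.png

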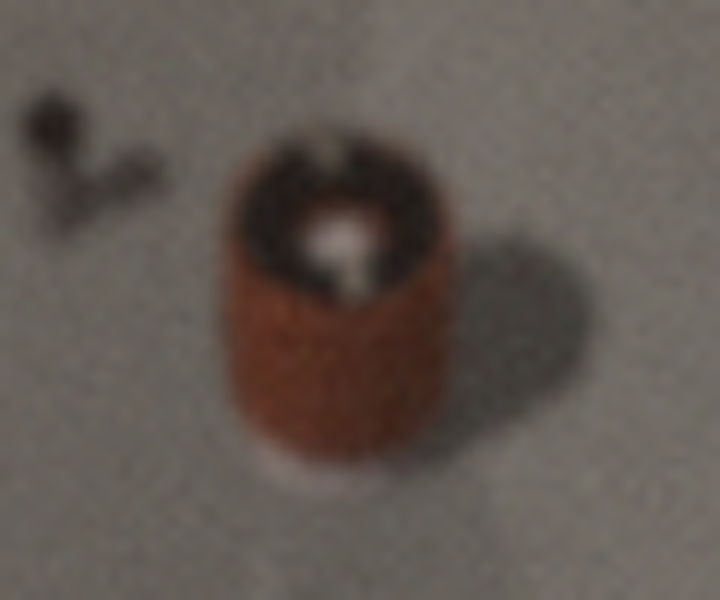

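```bash
cat > h.py <<'E'
import numpy as np
from cell import env
from scipy.optimize import least_squares
def proj(n,P):
    c=env.get_calibration(n);T=np.linalg.inv(c["pose"]);P=np.atleast_2d(P)
    q=P@T[:3,:3].T+T[:3,3]
    return np.c_[c["cx"]+c["fx"]*q[:,0]/q[:,2],c["cy"]+c["fy"]*q[:,1]/q[:,2]]
def M2W(p,m): 
    x,y,a=p;m=np.atleast_2d(m);c,s=np.cos(a),np.sin(a)
    return np.c_[x+c*m[:,0]-s*m[:,1],y+s*m[:,0]+c*m[:,1],m[:,2]]
def ray(n,px,z):
    c=env.get_calibration(n);d=c["pose"][:3,:3]@np.array([(px[0]-c["cx"])/c["fx"],(px[1]-c["cy"])/c["fy"],1.]);o=c["pose"][:3,3]
    return o+d*(z-o[2])/d[2]
E
python3 - <<'E'
from h import *
mt=np.array([[160,170,20],[160,-170,20],[-160,-170,20],[-160,170,20],[70,-37,58],[-70,-37,58],[0,0,94]])
pt=np.array([[215,57],[662,115],[612,540],[150,477],[473,197],[448,388],[410,278]])/4.5+[240,145]
ms=np.array([[-160,-170,20],[160,-170,20],[160,170,20],[-70,-37,58],[70,-37,58],[0,0,94]])
ps=np.array([[31,99],[190,506],[704,316],[258,100],[340,272],[352,130]])/4+[230,180]
def both(p): return np.r_[(proj("top",M2W(p,mt))-pt).ravel(),(proj("scene",M2W(p,ms))-ps).ravel()]
def ft(p): return (proj("top",M2W(p,mt))-pt).ravel()
def fs(p): return (proj("scene",M2W(p,ms))-ps).ravel()
for f in (both,ft,fs):
    r=least_squares(f,[550,0,-.1],x_scale=[100,100,.1]);print(r.x.round(3),f(r.x).round(1))
p=least_squares(both,[550,0,-.1],x_scale=[100,100,.1]).x
# ticks
for n,a in (("top",np.array([[418,258],[404,299]])/4.5+[240,145]),("scene",np.array([[328,152],[352,283]])/12+[290,195])):
    w=[ray(n,q,94) for q in a];d=w[0]-w[1];print(n,np.round(w,1).tolist(),np.arctan2(d[1],d[0]))
# guard bar angle
bar=np.array([[118,90],[90,275]])/4.5+[240,145]
for th in (1.65,1.7,1.75,1.8,1.85):
    # relative to hinge: closed offset (-235 y, 0 z); opening rotates up
    y=150-235*np.cos(th);z=90+235*np.sin(th)
    P=M2W(p,[[55,y,z],[-55,y,z]]);print(th,P.round(0).tolist(),proj("top",P).round(1).tolist(),bar.round(1).tolist(),proj("scene",P).round(1).tolist())
E
python3 - <<'E'
import cv2
s=cv2.imread("pics/scene0.png")
cv2.imwrite("pics/c4.png",cv2.resize(s[95:255,330:470],None,fx=3.7,fy=3.7,interpolation=cv2.INTER_CUBIC))
E
```

```text
[ 5.48376e+02 -3.64420e+01 -1.13000e-01] [-0.8 -1.1  0.1 -0.8 -0.3 -0.1 -0.6 -0.3 -0.3 -0.2 -0.4 -0.2 -0.3 -0.2
 -1.6 -1.2 -1.1  0.4  0.1 -1.4 -0.3 -0.  -0.   0.3  0.1  0.4]
[ 5.47027e+02 -3.76790e+01 -1.12000e-01] [-0.5 -0.7  0.4 -0.5  0.1  0.3 -0.2  0.2  0.1  0.2  0.   0.3  0.1  0.2]
[ 5.49508e+02 -3.56060e+01 -1.16000e-01] [-1.1 -1.2 -0.8  0.5  0.6 -0.9  0.3  0.1  0.4  0.5  0.6  0.6]
top [[562.0, -42.8, 94.0], [532.7, -33.6, 94.0]] -0.3048362315959436
scene [[533.6, -30.4, 94.0], [564.6, -42.0, 94.0]] 2.781781260476611
1.65 [[622.0, 125.0, 324.0], [513.0, 137.0, 324.0]] [[272.1, 165.7], [265.9, 205.9]] [[266.2, 165.0], [260.0, 206.1]] [[404.4, 143.0], [380.1, 109.3]]
1.7 [[623.0, 136.0, 323.0], [514.0, 149.0, 323.0]] [[267.9, 165.3], [261.6, 205.4]] [[266.2, 165.0], [260.0, 206.1]] [[409.3, 141.9], [384.8, 108.4]]
1.75 [[625.0, 148.0, 321.0], [515.0, 160.0, 321.0]] [[263.7, 164.9], [257.4, 204.9]] [[266.2, 165.0], [260.0, 206.1]] [[414.0, 141.0], [389.3, 107.7]]
1.8 [[626.0, 159.0, 319.0], [517.0, 172.0, 319.0]] [[259.6, 164.5], [253.3, 204.4]] [[266.2, 165.0], [260.0, 206.1]] [[418.6, 140.3], [393.8, 107.2]]
1.85 [[627.0, 171.0, 316.0], [518.0, 183.0, 316.0]] [[255.6, 164.2], [249.2, 204.0]] [[266.2, 165.0], [260.0, 206.1]] [[423.1, 139.8], [398.1, 106.9]]
```

View pics/c4.png

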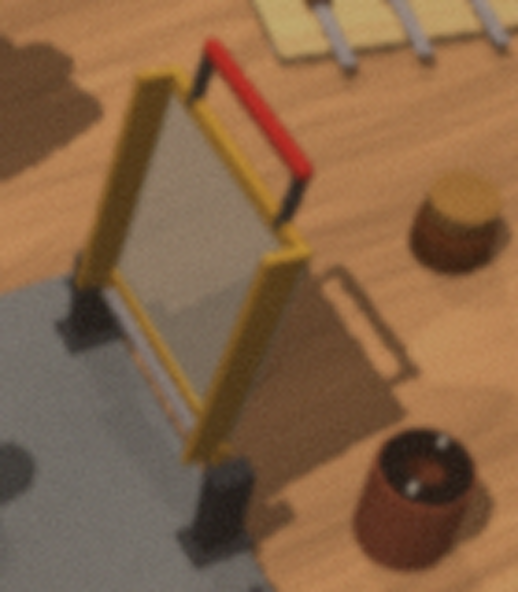

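Both cameras agree on the machine pose to within 2 mm: about (548, -36.5) with yaw -0.113. The bar ends at scene (387,107)/(412,142) put the guard at about 1.73 rad. The crop confirms the drum on the white spindle, with ticks at scene (317,208)/(319,219). Next I plan the approach.

```bash
cat >> h.py <<'E'
from scipy.spatial.transform import Rotation as Ro
def Rt(): return Ro.from_euler('xyz',env.state()["tcp_rot"])
def info():
    s=env.state();R=Rt().as_matrix()
    print("t",round(s["t"],2),"p",s["eef_pos"].round(1),"x",R[:,0].round(3),"z",R[:,2].round(3),"jawyaw",round(float(np.arctan2(R[1,2],R[0,2])),3),"q",s["joints"].round(2),"F",s["ft_force"].round(1),"M",s["moment"].round(2),"op",round(s["opening"]*95.1,1))
def goto(p,yaw=None):
    """shift in tool axes and rotvec in tool axes to reach p with x down and jaw (tool z) at world yaw"""
    s=env.state();R=Rt();d=R.inv().apply(np.array(p)-s["eef_pos"])
    print("shift",d.round(1),end=" ")
    if yaw is not None:
        z=np.array([np.cos(yaw),np.sin(yaw),0]);x=np.array([0,0,-1.]);T=Ro.from_matrix(np.c_[x,np.cross(z,x),z])
        print("rot",(R.inv()*T).as_rotvec().round(3),end="")
    print()
E
python3 - <<'E'
from h import *
info()
for y in (-1.4,-.8,0,.3,1): print(y); goto([548,-36.5,250],y)
for n,px in (("top",(441,238)),("top",(373,287)),("scene",(170,270))): print(px,ray(n,px,0).round(0))
E
```

```text
t 0.1 p [ 229.9 -581.   239.1] x [-0.     0.001 -1.   ] z [ 0.368 -0.93  -0.001] jawyaw -1.194 q [-1.3   0.49  1.56  0.    1.09 -0.11] F [0.7 0.3 0.3] M [ 0.03  0.02 -0.1 ] op 95.2
-1.4
shift [ -10.4  496.1 -389.3] rot [ 0.206 -0.001 -0.   ]
-0.8
shift [ -10.4  496.1 -389.3] rot [-0.394 -0.001 -0.   ]
0
shift [ -10.4  496.1 -389.3] rot [-1.194e+00 -1.000e-03 -1.000e-03]
0.3
shift [ -10.4  496.1 -389.3] rot [-1.494e+00 -1.000e-03 -1.000e-03]
1
shift [ -10.4  496.1 -389.3] rot [-2.194e+00 -0.000e+00 -1.000e-03]
(441, 238) [ 465. -406.    0.]
(373, 287) [ 298. -181.    0.]
(170, 270) [ 465. -406.    0.]
```

Request:
step_arm([
  [-2, 46, -36, 0, 0, 0],
  [-2, 46, -36, 0, 0, 0],
  [-2, 46, -36, 0, 0, 0],
  [-2, 46, -36, 0, 0, 0],
  [-2, 46, -36, 0, 0, 0],
  [-2, 46, -36, 0, 0, 0],
  [-2, 46, -36, 0, 0, 0],
  [-2, 46, -36, 0, 0, 0],
], grip=95)

```text
t: 1.1
eef_pos: [471.0, -168.5, 253.8]
tcp_rot: [-3.088, 1.567, 1.994]
ft_force: [0.5, -0.7, -0.7]
opening: 0.997
```

```bash
python3 -c "
from h import *
info();goto([548,-36.5,250],.7)"
```

```text
t 1.1 p [ 471.  -168.5  253.8] x [-0.002  0.004 -1.   ] z [ 0.361 -0.932 -0.004] jawyaw -1.201 q [-0.48  0.3   1.84  0.    1.01  0.72] F [ 0.5 -0.7 -0.7] M [-0.09 -0.02 -0.04] op 94.8
shift [  4.2 119.5 -95.2] rot [-1.901 -0.003 -0.004]
```

Request:
step_arm([
  [1, 40, -32, 0, 0, 0],
  [1, 40, -32, 0, 0, 0],
  [1, 38, -30, 0, 0, 0],
  [0, 0, 0, -0.185, 0, 0],
  [0, 0, 0, -0.185, 0, 0],
  [0, 0, 0, -0.185, 0, 0],
  [0, 0, 0, -0.185, 0, 0],
  [0, 0, 0, -0.185, 0, 0],
])

```text
t: 2.1
eef_pos: [549.6, -28.3, 249.1]
tcp_rot: [2.71, 1.564, 2.452]
ft_force: [-0.4, 0.3, -0.8]
opening: 0.998
```

Request:
step_arm([
  [0, 0, 0, -0.185, 0, 0],
  [0, 0, 0, -0.185, 0, 0],
  [0, 0, 0, -0.185, 0, 0],
  [0, 0, 0, -0.185, 0, 0],
  [0, 0, 0, -0.185, 0, 0],
  [0, 0, 0, -0.1, 0, 0],
  [0, 0, 0, 0, 0, 0],
])

```text
t: 2.98
eef_pos: [548.6, -28.1, 247.1]
tcp_rot: [1.871, 1.56, 2.654]
ft_force: [-0.4, -0.2, 0.3]
opening: 0.997
```

```bash
python3 -c "
from h import *
info();goto([548,-36.5,130],.7)
import cv2
for n in ('scene','top'): cv2.imwrite(f'pics/{n}1.png',env.read_camera(n)[:,:,::-1])
s=cv2.imread('pics/scene1.png')[100:320,200:480];cv2.imwrite('pics/c5.png',cv2.resize(s,None,fx=2.7,fy=2.7))"
```

```text
t 2.98 p [548.6 -28.1 247.1] x [-0.01   0.005 -1.   ] z [ 0.709  0.705 -0.003] jawyaw 0.783 q [-0.17  0.38  1.73  0.    1.04 -0.96] F [-0.4 -0.2  0.3] M [ 0.03 -0.2  -0.02] op 94.8
shift [117.   -6.7  -6. ] rot [ 0.083 -0.004 -0.01 ]
```

View pics/c5.png

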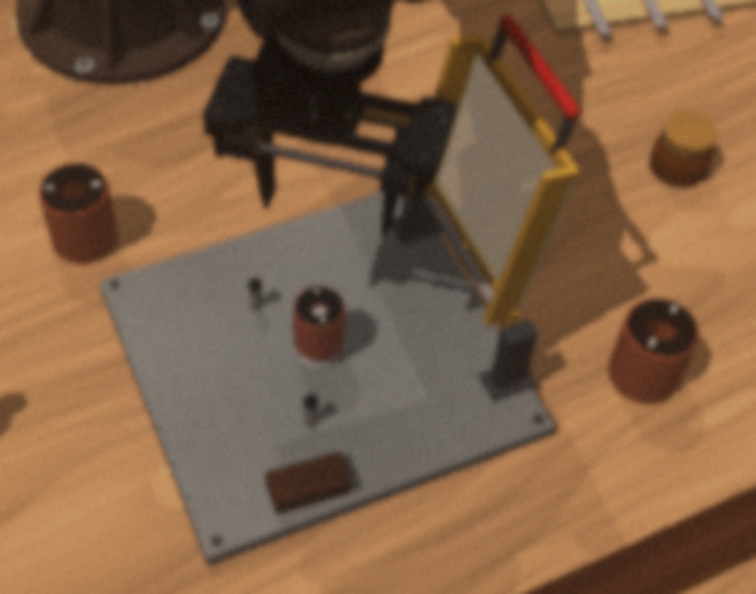

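Request:
step_arm([
  [20, -6.7, -6, 0.08, -0.004, -0.01],
  [40, 0, 0, 0, 0, 0],
  [40, 0, 0, 0, 0, 0],
  [0, 0, 0, 0, 0, 0],
])

```text
t: 3.58
eef_pos: [549.5, -37.4, 145.5]
tcp_rot: [-0.754, 1.568, -0.064]
ft_force: [0.3, 0.1, -0.5]
opening: 0.998
```

```bash
python3 -c "
from h import *
info();goto([548,-36.5,83],.7)"
```

```text
t 3.58 p [549.5 -37.4 145.5] x [ 0.003 -0.    -1.   ] z [0.771 0.637 0.002] jawyaw 0.69 q [-0.19  0.5   1.84  0.    0.79 -0.88] F [ 0.3  0.1 -0.5] M [ 0.05 -0.09 -0.03] op 94.9
shift [62.5  1.8 -0.8] rot [-0.01   0.002  0.002]
```

Request:
step_arm([
  [25, 1.8, -0.8, 0, 0, 0],
  [25, 0, 0, 0, 0, 0],
  [12, 0, 0, 0, 0, 0],
  [0, 0, 0, 0, 0, 0],
])

```text
t: 4.08
eef_pos: [551.1, -36.9, 87.6]
tcp_rot: [-0.835, 1.561, -0.149]
ft_force: [0.7, 0.7, -1.2]
opening: 0.999
```

```bash
python3 -c "
from h import *
info();goto([548,-36.5,83],.7)
import cv2
cv2.imwrite('pics/scene2.png',env.read_camera('scene')[:,:,::-1])
s=cv2.imread('pics/scene2.png')[130:290,220:420];cv2.imwrite('pics/c6.png',cv2.resize(s,None,fx=3.7,fy=3.7))"
```

```text
t 4.08 p [551.1 -36.9  87.6] x [ 0.009 -0.001 -1.   ] z [0.774 0.634 0.006] jawyaw 0.686 q [-0.19  0.59  1.89  0.    0.66 -0.87] F [ 0.7  0.7 -1.2] M [-0.02 -0.18  0.01] op 95.0
shift [ 4.6  2.3 -2.2] rot [-0.014  0.006  0.007]
```

View pics/c6.png

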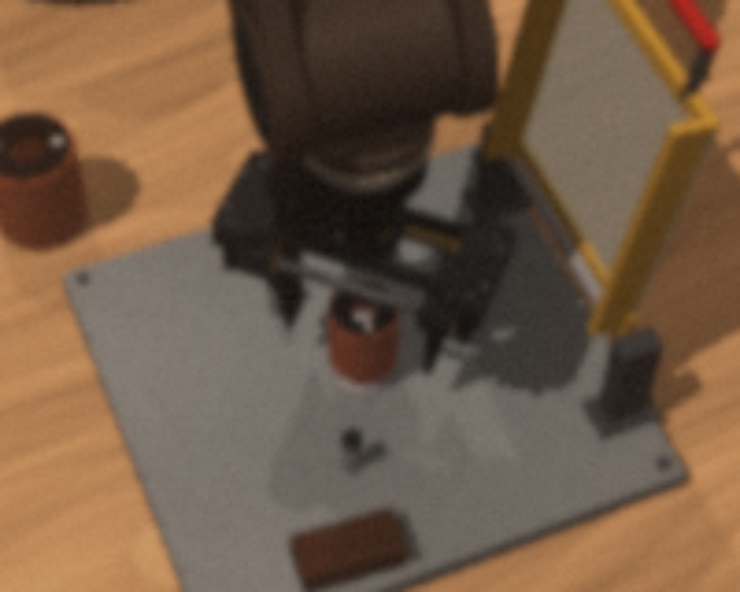

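Request:
step_arm([
  [5, 2.3, -2.2, 0, 0.006, 0.007],
  [0, 0, 0, 0, 0, 0],
])

```text
t: 4.38
eef_pos: [548.6, -36.6, 84.4]
tcp_rot: [-0.781, 1.568, -0.095]
ft_force: [-0.0, -0.4, 0.3]
opening: 1.0
```

```bash
python3 -c "
from h import *
info();goto([548,-36.5,83],.7)"
```

```text
t 4.38 p [548.6 -36.6  84.4] x [ 0.003 -0.    -1.   ] z [0.774 0.633 0.002] jawyaw 0.686 q [-0.19  0.59  1.89  0.    0.65 -0.87] F [-0.  -0.4  0.3] M [ 0.03 -0.14 -0.02] op 95.1
shift [ 1.4  0.5 -0.4] rot [-0.014  0.002  0.002]
```

Centred. Now I close the fingers.

Request:
step_arm([
  [0, 0, 0, 0, 0, 0],
  [0, 0, 0, 0, 0, 0],
  [0, 0, 0, 0, 0, 0],
  [0, 0, 0, 0, 0, 0],
], grip=40)

```text
t: 4.88
eef_pos: [548.9, -36.7, 85.1]
tcp_rot: [-0.803, 1.567, -0.117]
ft_force: [0.3, -0.2, 0.5]
opening: 0.637
```

```bash
python3 -c "
from h import *
info()"
```

```text
t 4.88 p [548.9 -36.7  85.1] x [ 0.004 -0.    -1.   ] z [0.774 0.633 0.003] jawyaw 0.686 q [-0.19  0.59  1.89  0.    0.65 -0.87] F [ 0.3 -0.2  0.5] M [ 0.01 -0.11  0.05] op 60.5
```

Request:
step_arm([
  [0, 0, 0, 0, 0, 0],
  [0, 0, 0, 0, 0, 0],
  [0, 0, 0, 0, 0, 0],
  [0, 0, 0, 0, 0, 0],
])

```text
t: 5.38
eef_pos: [549.0, -36.7, 85.2]
tcp_rot: [-0.803, 1.567, -0.117]
ft_force: [0.0, 0.1, 0.7]
opening: 0.505
```

```bash
python3 -c "
from h import *
info();goto([548.5,-36.5,83],.7)"
```

```text
t 5.38 p [549.  -36.7  85.2] x [ 0.004 -0.    -1.   ] z [0.774 0.634 0.003] jawyaw 0.686 q [-0.19  0.59  1.89  0.    0.65 -0.87] F [0.  0.1 0.7] M [ 0.07 -0.17  0.05] op 48.0
shift [ 2.2  0.4 -0.3] rot [-0.014  0.003  0.003]
```

Request:
step_arm([
  [1, 0, 0, 0.1, 0.003, 0.003],
  [1, 0, 0, 0.1, 0, 0],
  [1, 0, 0, 0.1, 0, 0],
  [1, 0, 0, 0.1, 0, 0],
])

```text
t: 5.88
eef_pos: [550.3, -37.2, 85.0]
tcp_rot: [-0.583, 1.566, -0.307]
ft_force: [-3.1, -0.5, 13.0]
opening: 0.508
```

```bash
python3 -c "
from h import *
info();goto([548.5,-36.5,83],.7)"
```

```text
t 5.88 p [550.3 -37.2  85. ] x [ 0.005 -0.001 -1.   ] z [0.962 0.272 0.004] jawyaw 0.275 q [-0.19  0.59  1.89 -0.    0.66 -0.46] F [-3.1 -0.5 13. ] M [-0.09  0.48  0.07] op 48.3
shift [ 1.9  1.1 -1.5] rot [-0.425  0.003  0.003]
```

Request:
step_arm([
  [1, 0.5, -0.8, 0.07, 0.003, 0.003],
  [1, 0, 0, 0.07, 0, 0],
  [1, 0, 0, 0.07, 0, 0],
  [1, 0, 0, 0.07, 0, 0],
])

```text
t: 6.38
eef_pos: [549.8, -37.6, 84.9]
tcp_rot: [-0.22, 1.567, -0.233]
ft_force: [-4.7, -0.8, 14.7]
opening: 0.505
```

```bash
python3 -c "
from h import *
info();goto([548.7,-36.5,83],.7)"
```

```text
t 6.38 p [549.8 -37.6  84.9] x [ 0.004 -0.001 -1.   ] z [ 1.    -0.013  0.004] jawyaw -0.013 q [-0.19  0.59  1.89 -0.    0.66 -0.17] F [-4.7 -0.8 14.7] M [-0.04  0.88  0.09] op 48.0
shift [ 1.8  1.1 -1.1] rot [-0.713  0.004  0.002]
```

Request:
step_arm([
  [1, 0.5, -0.6, 0.07, 0.003, 0.003],
  [1, 0, 0, 0.07, 0, 0],
  [1, 0, 0, 0.07, 0, 0],
  [1, 0, 0, 0.07, 0, 0],
])

```text
t: 6.88
eef_pos: [549.6, -37.5, 84.6]
tcp_rot: [0.531, 1.566, 0.23]
ft_force: [-3.0, 1.2, 11.9]
opening: 0.507
```

```bash
python3 -c "
from h import *
info();goto([548.7,-36.5,83],.7)"
```

```text
t 6.88 p [549.6 -37.5  84.6] x [ 0.004  0.001 -1.   ] z [ 0.955 -0.297  0.004] jawyaw -0.301 q [-0.19  0.59  1.89  0.    0.65  0.11] F [-3.   1.2 11.9] M [0.26 0.48 0.08] op 48.2
shift [ 1.6  0.7 -1.1] rot [-1.001  0.004 -0.   ]
```

Request:
step_arm([
  [1, 0.5, -0.6, 0.07, 0.003, 0],
  [1, 0, 0, 0.07, 0, 0],
  [1, 0, 0, 0.07, 0, 0],
  [1, 0, 0, 0.07, 0, 0],
])

```text
t: 7.38
eef_pos: [548.8, -37.1, 82.9]
tcp_rot: [0.997, 1.569, 0.408]
ft_force: [-0.9, -0.7, -1.9]
opening: 0.506
```

```bash
python3 -c "
from h import *
info();goto([548.7,-36.5,83],.7)"
```

```text
t 7.38 p [548.8 -37.1  82.9] x [ 0.002  0.001 -1.   ] z [ 0.831 -0.556  0.001] jawyaw -0.589 q [-0.19  0.6   1.89  0.    0.65  0.4 ] F [-0.9 -0.7 -1.9] M [-0.03  0.11  0.02] op 48.1
shift [-0.1  0.4 -0.4] rot [-1.289e+00  2.000e-03 -1.000e-03]
```

The resistance vanished at about 1.27 rad, so the tabs have met the keyway. I stop turning and lower.

Request:
step_arm([
  [3, 0, 0, 0, 0, 0],
  [3, 0, 0, 0, 0, 0],
  [2, 0, 0, 0, 0, 0],
  [2, 0, 0, 0, 0, 0],
])

```text
t: 7.88
eef_pos: [548.8, -36.9, 72.0]
tcp_rot: [1.229, 1.569, 0.643]
ft_force: [-4.6, 4.9, 27.1]
opening: 0.503
```

```bash
python3 -c "
from h import *
info();goto([548.7,-36.7,71.5],.7)"
```

```text
t 7.88 p [548.8 -36.9  72. ] x [ 0.002  0.001 -1.   ] z [ 0.833 -0.553  0.001] jawyaw -0.586 q [-0.19  0.61  1.9   0.    0.63  0.4 ] F [-4.6  4.9 27.1] M [1.09 1.24 0.01] op 47.8
shift [ 0.5  0.2 -0.2] rot [-1.286e+00  2.000e-03 -1.000e-03]
```

Seated: z fell 13.1 mm and it now resists at 27 N. I open only partway, because a rest post lies along the jaw direction.

Request:
step_arm([
  [-0.5, 0, 0, 0, 0, 0],
  [0, 0, 0, 0, 0, 0],
  [0, 0, 0, 0, 0, 0],
  [0, 0, 0, 0, 0, 0],
  [0, 0, 0, 0, 0, 0],
  [0, 0, 0, 0, 0, 0],
], grip=68)

```text
t: 8.62
eef_pos: [549.2, -37.0, 72.7]
tcp_rot: [0.949, 1.568, 0.364]
ft_force: [0.5, -0.5, -0.2]
opening: 0.717
```

```bash
python3 -c "
from h import *
info()"
```

```text
t 8.62 p [549.2 -37.   72.7] x [ 0.003  0.001 -1.   ] z [ 0.834 -0.552  0.002] jawyaw -0.585 q [-0.19  0.61  1.9   0.    0.63  0.4 ] F [ 0.5 -0.5 -0.2] M [-0.05 -0.1   0.02] op 68.2
```

Request:
step_arm([
  [-10, 0, 0, 0, 0, 0],
  [-30, 0, 0, 0, 0, 0],
  [-45, 0, 0, 0, 0, 0],
  [-50, 0, 0, 0, 0, 0],
  [-50, 0, 0, 0, 0, 0],
  [-50, 0, 0, 0, 0, 0],
  [-50, 0, 0, 0, 0, 0],
  [-25, 0, 0, 0, 0, 0],
])

```text
t: 9.62
eef_pos: [546.4, -37.0, 396.3]
tcp_rot: [1.05, 1.569, 0.465]
ft_force: [0.4, -0.5, -0.2]
opening: 0.714
```

```bash
python3 -c "
from h import *
info()
import cv2
ims={n:env.read_camera(n)[:,:,::-1] for n in ('scene','top')}
cv2.imwrite('pics/c7.png',cv2.resize(ims['scene'][90:290,220:460],None,fx=3,fy=3,interpolation=cv2.INTER_CUBIC))
cv2.imwrite('pics/top3.png',ims['top'])
for c in ([0,0,94],[0,0,81]): print(proj('scene',M2W([548.4,-36.5,-.113],c)))"
```

```text
t 9.62 p [546.4 -37.  396.3] x [ 0.002  0.001 -1.   ] z [ 0.834 -0.552  0.001] jawyaw -0.585 q [-0.19  0.26  1.51  0.    1.38  0.4 ] F [ 0.4 -0.5 -0.2] M [-0.01 -0.07  0.01] op 67.9
[[318.07147794 212.9184244 ]]
[[318.03587968 215.97369973]]
```

View pics/c7.png

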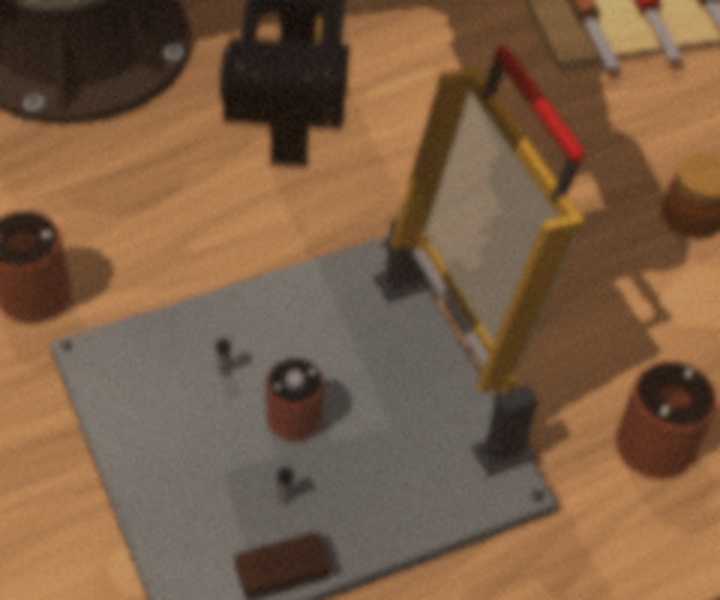

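The picture shows the drum down: its cap centre is at scene (318.3,216.3), against a predicted 216.0 when seated and 212.9 when high, and the stem tip shows level with the cap. The guard hasn't moved. Next is the bar.

Request:
step_arm([
  [0, 0, 0, 0.185, 0, 0],
  [0, 0, 0, 0.185, 0, 0],
  [0, 0, 0, 0.185, 0, 0],
  [0, 0, 0, 0.185, 0, 0],
  [0, 0, 0, 0.185, 0, 0],
  [0, 0, 0, 0.13, 0, 0],
  [0, 0, 0, 0, 0, 0],
], grip=95)

```text
t: 10.6
eef_pos: [543.7, -36.5, 391.7]
tcp_rot: [-1.962, 1.566, 2.661]
ft_force: [-0.1, 0.5, -1.0]
opening: 1.0
```

```bash
python3 -c "
from h import *
info();goto([569,148.5,396],-1.684)"
```

```text
t 10.6 p [543.7 -36.5 391.7] x [-0.004  0.002 -1.   ] z [-0.09  -0.996 -0.002] jawyaw -1.661 q [-0.19  0.26  1.52  0.    1.37  1.47] F [-0.1  0.5 -1. ] M [0.01 0.01 0.04] op 95.1
shift [  -4.     8.6 -186.5] rot [ 0.023 -0.002  0.004]
```

Request:
step_arm([
  [-4, 3, -46, 0.023, -0.002, 0.004],
  [-1, 2, -46, 0, 0, 0],
  [0, 2, -46, 0, 0, 0],
  [0, 1, -40, 0, 0, 0],
  [0, 0, 0, 0, 0, 0],
])

```text
t: 11.22
eef_pos: [569.7, 144.2, 394.0]
tcp_rot: [-1.356, 1.566, -3.025]
ft_force: [0.0, -0.6, -0.8]
opening: 1.001
```

```bash
python3 -c "
from h import *
info();goto([569,148.5,350],-1.684)
import cv2
ims={n:env.read_camera(n)[:,:,::-1] for n in ('scene','top')}
cv2.imwrite('pics/c8.png',cv2.resize(ims['scene'][20:220,300:500],None,fx=3,fy=3,interpolation=cv2.INTER_CUBIC))
"
```

```text
t 11.22 p [569.7 144.2 394. ] x [-0.005 -0.001 -1.   ] z [-0.098 -0.995  0.001] jawyaw -1.669 q [0.14 0.32 1.42 0.   1.41 1.8 ] F [ 0.  -0.6 -0.8] M [-0.04  0.01  0.03] op 95.2
shift [44.  -0.9 -4.2] rot [0.015 0.001 0.005]
```

View pics/c8.png

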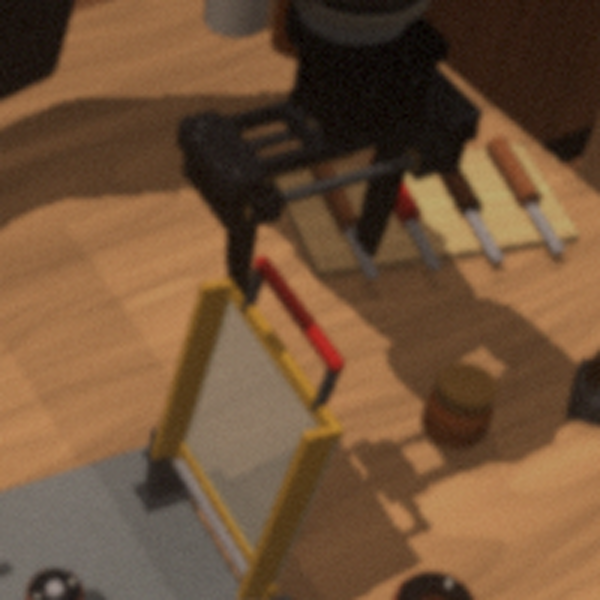

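Request:
step_arm([
  [20, -0.9, -4.2, 0.015, 0, 0.005],
  [22, 0, 0, 0, 0, 0],
  [14, 0, 0, 0, 0, 0],
  [8, 0, 0, 0, 0, 0],
  [0, 0, 0, 0, 0, 0],
])

```text
t: 11.95
eef_pos: [569.2, 141.3, 329.2]
tcp_rot: [0.846, 1.568, -0.842]
ft_force: [-0.4, -0.4, -0.1]
opening: 1.001
```

```bash
python3 -c "
from h import *
info();goto([569,148.5,328],-1.684)
import cv2
ims={n:env.read_camera(n)[:,:,::-1] for n in ('scene','top')}
cv2.imwrite('pics/c9.png',cv2.resize(ims['scene'][50:210,310:490],None,fx=3.6,fy=3.6,interpolation=cv2.INTER_CUBIC))
"
```

```text
t 11.95 p [569.2 141.3 329.2] x [ 0.002 -0.002 -1.   ] z [-0.117 -0.993  0.002] jawyaw -1.688 q [ 0.13  0.36  1.53 -0.    1.25  1.82] F [-0.4 -0.4 -0.1] M [0.03 0.07 0.02] op 95.2
shift [ 1.2 -1.1 -7.1] rot [-0.004  0.002 -0.002]
```

View pics/c9.png

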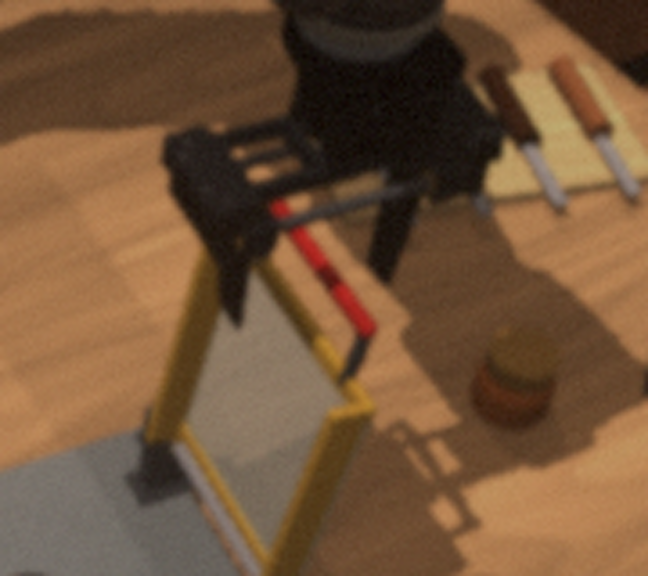

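Request:
step_arm([
  [1, -1, -7, 0, 0.002, -0.002],
  [0, 0, 0, 0, 0, 0],
  [0, 0, 0, 0, 0, 0],
  [0, 0, 0, 0, 0, 0],
  [0, 0, 0, 0, 0, 0],
  [0, 0, 0, 0, 0, 0],
], grip=35)

```text
t: 12.8
eef_pos: [569.5, 149.5, 330.1]
tcp_rot: [1.885, 1.567, 0.197]
ft_force: [0.0, 0.4, 0.1]
opening: 0.424
```

```bash
python3 -c "
from h import *
info();goto([569,148.5,328],-1.684)
import cv2
ims={n:env.read_camera(n)[:,:,::-1] for n in ('scene','top')}
cv2.imwrite('pics/c10.png',cv2.resize(ims['scene'][50:210,310:490],None,fx=3.6,fy=3.6,interpolation=cv2.INTER_CUBIC))
"
```

```text
t 12.8 p [569.5 149.5 330.1] x [ 0.003  0.001 -1.   ] z [-0.116 -0.993 -0.001] jawyaw -1.687 q [0.14 0.36 1.53 0.   1.25 1.83] F [0.  0.4 0.1] M [ 0.04 -0.03  0.03] op 40.4
shift [ 2.1 -0.4  1. ] rot [-0.003 -0.001 -0.003]
```

View pics/c10.png

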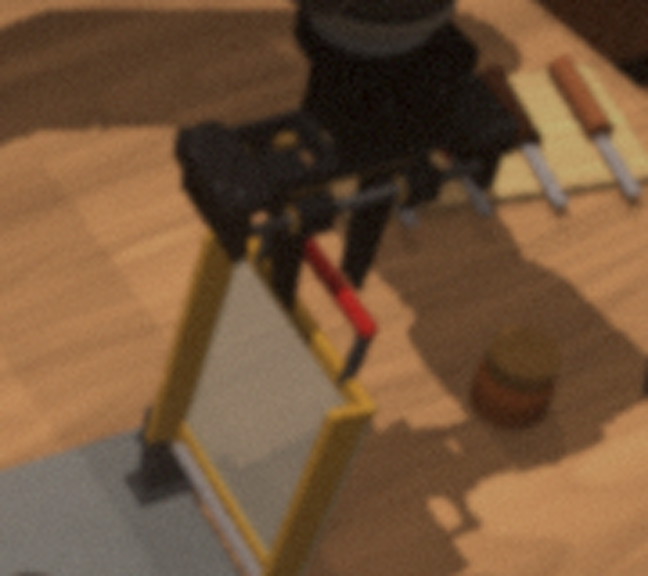

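The fingers straddle the bar evenly, so I close fully.

Request:
step_arm([
  [0, 0, 0, 0, 0, 0],
  [0, 0, 0, 0, 0, 0],
  [0, 0, 0, 0, 0, 0],
  [0, 0, 0, 0, 0, 0],
  [0, 0, 0, 0, 0, 0],
  [0, 0, 0, 0, 0, 0],
  [0, 0, 0, 0, 0, 0],
  [0, 0, 0, 0, 0, 0],
], grip=4)

```text
t: 13.9
eef_pos: [569.5, 149.4, 330.0]
tcp_rot: [1.895, 1.567, 0.208]
ft_force: [0.0, -0.1, -0.1]
opening: 0.119
```

```bash
python3 -c "
from h import *
info();goto([569,148.5,328],-1.684)
"
```

```text
t 13.9 p [569.5 149.4 330. ] x [ 0.003  0.001 -1.   ] z [-0.116 -0.993 -0.001] jawyaw -1.687 q [0.14 0.36 1.53 0.   1.25 1.83] F [ 0.  -0.1 -0.1] M [0.08 0.03 0.03] op 11.3
shift [ 2.  -0.4  1. ] rot [-0.003 -0.001 -0.003]
```

```bash
cat >> h.py <<'E'
P=[548.4,-36.5,-.113]
def arc(dth,n,off=8):
    s=env.state();p=s["eef_pos"];c,sn=np.cos(P[2]),np.sin(P[2]);d=p[:2]-P[:2]
    mx=c*d[0]+sn*d[1];my=-sn*d[0]+c*d[1]-150;mz=p[2]-off-90
    th=np.arctan2(mz,-my);print("theta",round(th,3),"r",round(np.hypot(my,mz),1),"mx",round(mx,1),"F",s["ft_force"].round(1),"M",s["moment"].round(2),"op",round(95.1*s["opening"],1),"t",round(s["t"],2))
    R=Rt();prev=p
    z=np.array([np.cos(-1.684),np.sin(-1.684),0]);x=np.array([0,0,-1.]);T=Ro.from_matrix(np.c_[x,np.cross(z,x),z])
    print("rot",(R.inv()*T).as_rotvec().round(3))
    for k in range(1,n+1):
        t=max(th-dth*k,0)
        q=M2W(P,[[mx,150-235*np.cos(t),90+off+235*np.sin(t)]])[0]
        print(round(t,3),R.inv().apply(q-prev).round(1));prev=q
E
python3 -c "
from h import *
arc(.05,6)"
```

```text
theta 1.73 r 235.0 mx 0.0 F [ 0.  -0.1 -0.1] M [0.08 0.03 0.03] op 11.3 t 13.9
rot [-0.003 -0.001 -0.003]
1.68 [-1.6  0.  11.6]
1.63 [-1.   0.  11.7]
1.58 [-0.4  0.  11.7]
1.53 [ 0.2  0.  11.7]
1.48 [ 0.8  0.  11.7]
1.43 [ 1.4  0.  11.7]
```

Request:
step_arm([
  [-1, 0, 8, 0, 0, 0],
  [-1, 0, 11, 0, 0, 0],
  [-0.5, 0, 11, 0, 0, 0],
  [-0.2, 0, 11, 0, 0, 0],
])

```text
t: 14.4
eef_pos: [564.6, 106.9, 333.5]
tcp_rot: [2.121, 1.565, 0.434]
ft_force: [2.4, 2.1, -1.5]
opening: 0.119
```

```bash
python3 -c "
from h import *
arc(.05,7)"
```

```text
theta 1.547 r 235.6 mx -0.0 F [ 2.4  2.1 -1.5] M [ 0.65 -0.23  0.05] op 11.3 t 14.4
rot [-0.003 -0.003 -0.005]
1.497 [ 1.1  0.  11.7]
1.447 [ 1.1  0.  11.7]
1.397 [ 1.7  0.  11.6]
1.347 [ 2.3  0.  11.5]
1.297 [ 2.9  0.  11.4]
1.247 [ 3.4  0.  11.2]
1.197 [ 4.   0.  11.1]
```

Request:
step_arm([
  [1.1, 0, 11.7, 0, -0.003, -0.005],
  [1.1, 0, 11.7, 0, 0, 0],
  [1.7, 0, 11.6, 0, 0, 0],
  [2.3, 0, 11.5, 0, 0, 0],
  [2.9, 0, 11.4, 0, 0, 0],
  [3.4, 0, 11.2, 0, 0, 0],
])

```text
t: 15.15
eef_pos: [556.0, 32.7, 319.9]
tcp_rot: [-0.824, 1.57, -2.512]
ft_force: [2.8, 2.4, -3.3]
opening: 0.11
```

```bash
python3 -c "
from h import *
arc(.05,8)"
```

```text
theta 1.223 r 236.0 mx -0.3 F [ 2.8  2.4 -3.3] M [ 0.63 -0.44  0.04] op 10.5 t 15.15
rot [-0.004  0.001  0.001]
1.173 [ 5.2  0.  10.6]
1.123 [ 4.8  0.  10.7]
1.073 [ 5.4  0.  10.5]
1.023 [ 5.9  0.  10.2]
0.973 [6.4 0.  9.9]
0.923 [6.9 0.  9.5]
0.873 [7.3 0.  9.2]
0.823 [7.8 0.  8.8]
```

The opening fell from 11.3 to 10.5, so I look before going on.

```bash
python3 -c "
from h import *
import cv2
ims={n:env.read_camera(n)[:,:,::-1] for n in ('scene','top')}
cv2.imwrite('pics/c11.png',cv2.resize(ims['scene'][60:260,260:460],None,fx=3,fy=3,interpolation=cv2.INTER_CUBIC))
arc(.05,1)
for y in (1.1,1.2,1.223,1.25,1.3): print(y,proj('scene',M2W(P,[[a,150-235*np.cos(y),90+235*np.sin(y)] for a in (-55,55)])).round(1).tolist())
"
```

```text
theta 1.221 r 236.0 mx -0.2 F [ 0.8 -0.8 -1.2] M [ 0.22 -0.28  0.03] op 11.0 t 15.25
rot [-0.005  0.001  0.001]
1.171 [ 5.3  0.1 10.6]
1.1 [[327.4, 132.8], [348.7, 168.3]]
1.2 [[336.6, 126.9], [358.5, 162.2]]
1.223 [[338.8, 125.7], [360.8, 160.9]]
1.25 [[341.3, 124.2], [363.6, 159.4]]
1.3 [[346.2, 121.7], [368.7, 156.7]]
```

View pics/c11.png

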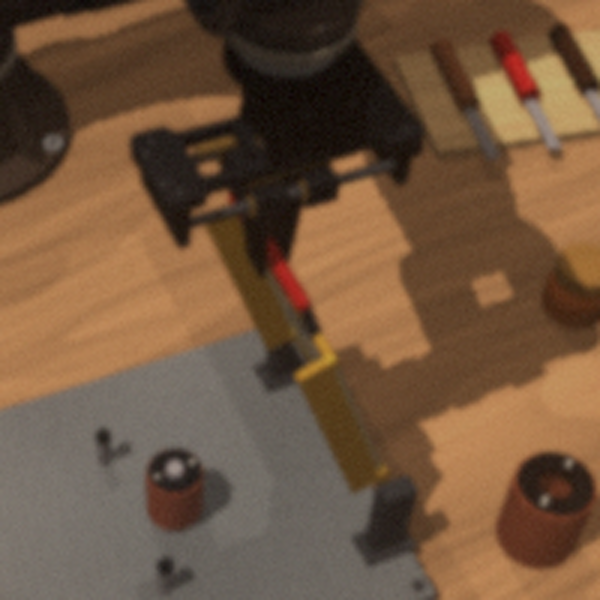

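The bar is still held and the guard follows: its end is at scene (363,162) against a predicted (361,161). I continue.

Request:
step_arm([
  [3.5, 0, 8, -0.004, 0, 0],
  [4.5, 0, 10, 0, 0, 0],
  [5, 0, 9.8, 0, 0, 0],
  [5.3, 0, 9.5, 0, 0, 0],
  [5.7, 0, 9.2, 0, 0, 0],
  [6, 0, 8.8, 0, 0, 0],
])

```text
t: 16.0
eef_pos: [548.8, -25.8, 287.8]
tcp_rot: [-1.153, 1.568, -2.837]
ft_force: [0.6, -0.1, -0.3]
opening: 0.118
```

```bash
python3 -c "
from h import *
arc(.045,8)"
```

```text
theta 0.938 r 235.4 mx -0.8 F [ 0.6 -0.1 -0.3] M [ 0.37 -0.22  0.03] op 11.2 t 16.0
rot [0.    0.001 0.002]
0.893 [6.8 0.  8.1]
0.848 [6.8 0.  8.1]
0.803 [7.2 0.  7.8]
0.758 [7.5 0.  7.4]
0.713 [7.9 0.  7.1]
0.668 [8.2 0.  6.7]
0.623 [8.5 0.  6.3]
0.578 [8.7 0.  6. ]
```

Request:
step_arm([
  [6.5, 0, 8.1, 0, 0, 0],
  [6.8, 0, 8.1, 0, 0, 0],
  [7.2, 0, 7.8, 0, 0, 0],
  [7.5, 0, 7.4, 0, 0, 0],
  [7.9, 0, 7.1, 0, 0, 0],
  [8.2, 0, 6.7, 0, 0, 0],
])

```text
t: 16.75
eef_pos: [543.1, -73.8, 240.2]
tcp_rot: [-1.361, 1.568, -3.044]
ft_force: [0.5, 1.5, -0.8]
opening: 0.118
```

```bash
python3 -c "
from h import *
arc(.04,8)"
```

```text
theta 0.649 r 235.5 mx -1.1 F [ 0.5  1.5 -0.8] M [ 0.54 -0.2  -0.01] op 11.3 t 16.75
rot [0.    0.001 0.003]
0.609 [7.9 0.  5.1]
0.569 [7.8 0.  5.2]
0.529 [8.  0.  4.9]
0.489 [8.2 0.  4.6]
0.449 [8.4 0.  4.2]
0.409 [8.6 0.  3.9]
0.369 [8.7 0.  3.6]
0.329 [8.8 0.  3.2]
```

Request:
step_arm([
  [7.5, 0, 5.1, 0, 0, 0.002],
  [7.8, 0, 5.2, 0, 0, 0],
  [8, 0, 4.9, 0, 0, 0],
  [8, 0, 4.5, 0, 0, 0],
  [8, 0, 4.1, 0, 0, 0],
  [8, 0, 3.7, 0, 0, 0],
])

```text
t: 17.5
eef_pos: [539.7, -102.6, 189.3]
tcp_rot: [-1.809, 1.57, 2.79]
ft_force: [1.6, 4.4, -2.5]
opening: 0.114
```

```bash
python3 -c "
from h import *
arc(.03,8)
import cv2
cv2.imwrite('pics/c12.png',cv2.resize(env.read_camera('scene')[100:300,220:440,::-1],None,fx=3,fy=3,interpolation=cv2.INTER_CUBIC))"
```

```text
theta 0.399 r 235.1 mx -1.2 F [ 1.6  4.4 -2.5] M [ 1.16 -0.27 -0.02] op 10.8 t 17.5
rot [ 0.    -0.     0.001]
0.369 [6.6 0.  2.5]
0.339 [6.6 0.  2.4]
0.309 [6.7 0.  2.2]
0.279 [6.7 0.  2. ]
0.249 [6.8 0.  1.8]
0.219 [6.9 0.  1.6]
0.189 [6.9 0.  1.4]
0.159 [6.9 0.  1.2]
```

View pics/c12.png

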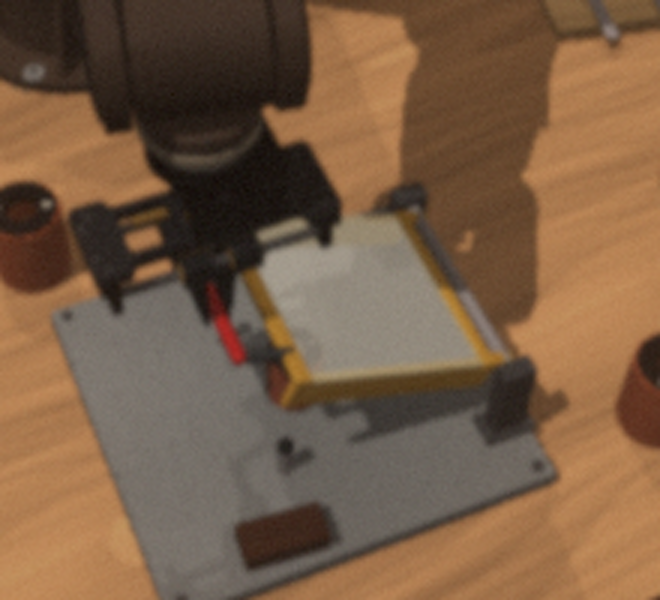

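The guard is held at about 0.4 rad, clear of everything. I continue more slowly.

Request:
step_arm([
  [6, 0, 2.5, 0, 0, 0],
  [6.4, 0, 2.3, 0, 0, 0],
  [6.5, 0, 2, 0, 0, 0],
  [6.5, 0, 1.8, 0, 0, 0],
  [6.5, 0, 1.6, 0, 0, 0],
  [6.5, 0, 1.4, 0, 0, 0],
])

```text
t: 18.3
eef_pos: [538.3, -115.1, 147.7]
tcp_rot: [-1.651, 1.57, 2.948]
ft_force: [0.9, 2.9, -0.8]
opening: 0.119
```

```bash
python3 -c "
from h import *
arc(.02,8)"
```

```text
theta 0.214 r 234.6 mx -1.2 F [ 0.9  2.9 -0.8] M [ 0.94 -0.19 -0.04] op 11.3 t 18.3
rot [ 0.    -0.     0.001]
0.194 [4.5 0.  1.4]
0.174 [4.6 0.  0.9]
0.154 [4.6 0.  0.8]
0.134 [4.7 0.  0.7]
0.114 [4.7 0.  0.6]
0.094 [4.7 0.  0.5]
0.074 [4.7 0.  0.4]
0.054 [4.7 0.  0.3]
```

Request:
step_arm([
  [4.5, 0, 1.2, 0, 0, 0],
  [4.5, 0, 0.9, 0, 0, 0],
  [4.5, 0, 0.8, 0, 0, 0],
  [4.5, 0, 0.7, 0, 0, 0],
  [4.5, 0, 0.6, 0, 0, 0],
  [4.5, 0, 0.5, 0, 0, 0],
  [4, 0, 0.4, 0, 0, 0],
])

```text
t: 19.18
eef_pos: [537.9, -119.2, 114.4]
tcp_rot: [-2.572, 1.569, 2.027]
ft_force: [1.6, 4.9, -0.7]
opening: 0.118
```

```bash
python3 -c "
from h import *
arc(.01,8)"
```

```text
theta 0.07 r 234.0 mx -1.2 F [ 1.6  4.9 -0.7] M [ 1.29 -0.34 -0.02] op 11.2 t 19.18
rot [ 0.    -0.002  0.001]
0.06 [2.3 0.  1.2]
0.05 [2.3 0.  0.1]
0.04 [2.3 0.  0.1]
0.03 [2.3 0.  0.1]
0.02 [2.3 0.  0.1]
0.01 [2.3 0.  0. ]
0.0 [2.3 0.  0. ]
0 [0. 0. 0.]
```

Request:
step_arm([
  [2.5, 0, 0.3, 0, 0, 0],
  [2.5, 0, 0.1, 0, 0, 0],
  [2.5, 0, 0.1, 0, 0, 0],
  [2, 0, 0.1, 0, 0, 0],
  [2, 0, 0, 0, 0, 0],
])

```text
t: 19.8
eef_pos: [538.0, -119.5, 103.4]
tcp_rot: [-2.933, 1.569, 1.667]
ft_force: [-9.7, 8.1, 38.5]
opening: 0.122
```

```bash
python3 -c "
from h import *
arc(.01,1)"
```

```text
theta 0.023 r 233.7 mx -1.0 F [-9.7  8.1 38.5] M [ 1.5   1.66 -0.05] op 11.6 t 19.8
rot [ 0.001 -0.002  0.   ]
0.013 [2.3 0.  1.4]
```

Contact force reads 38 N, so I ease the press off and look.

Request:
step_arm([
  [-0.7, 0, 0, 0, 0, 0],
])

```text
t: 19.92
eef_pos: [537.8, -119.4, 104.5]
tcp_rot: [-2.982, 1.569, 1.618]
ft_force: [0.7, 5.4, -2.1]
opening: 0.115
```

```bash
python3 -c "
from h import *
arc(.01,1)
import cv2
ims={n:env.read_camera(n)[:,:,::-1] for n in ('scene','top')}
cv2.imwrite('pics/c13.png',cv2.resize(ims['scene'][120:310,220:440],None,fx=3.5,fy=3.5,interpolation=cv2.INTER_CUBIC)[:600,:800])
cv2.imwrite('pics/c13t.png',cv2.resize(ims['top'][140:290,240:420],None,fx=4,fy=4,interpolation=cv2.INTER_CUBIC))
for y in (0,.025,.05): print(y,proj('scene',M2W(P,[[a,150-235*np.cos(y),90+235*np.sin(y)] for a in (-55,55)])).round(1).tolist())
"
```

```text
theta 0.028 r 233.7 mx -1.2 F [ 0.7  5.4 -2.1] M [ 0.88 -0.07 -0.05] op 11.0 t 19.93
rot [ 0.001 -0.002  0.   ]
0.018 [ 2.3 -0.   1.4]
0 [[277.7, 207.7], [293.6, 242.8]]
0.025 [[277.6, 206.3], [293.5, 241.5]]
0.05 [[277.6, 204.9], [293.5, 240.1]]
```

View pics/c13.png

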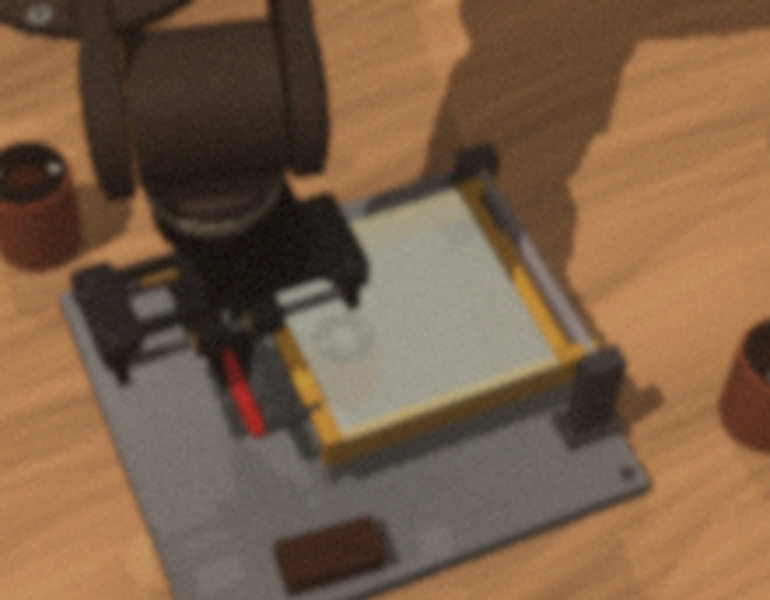

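View pics/c13t.png

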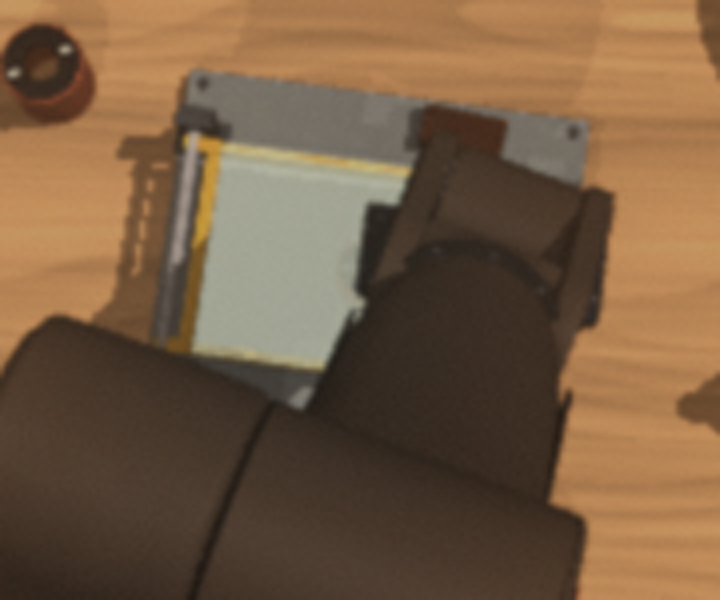

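The bar end is at scene (293.7,242.9), which is the predicted closed position of (293.6,242.8). The bar had slid a few mm along the pads. I press it lightly back onto the stop, then release.

Request:
step_arm([
  [0.7, 0, 0, 0, 0, 0],
  [0.5, 0, 0, 0, 0, 0],
])

```text
t: 20.27
eef_pos: [537.8, -119.4, 103.7]
tcp_rot: [-3.048, 1.569, 1.552]
ft_force: [-3.3, 5.9, 12.7]
opening: 0.114
```

```bash
python3 -c "
from h import *
arc(.01,1);info()"
```

```text
theta 0.025 r 233.6 mx -1.1 F [-3.3  5.9 12.7] M [ 1.16  0.58 -0.01] op 10.9 t 20.27
rot [ 0.001 -0.002  0.   ]
0.015 [ 2.3 -0.   1.4]
t 20.27 p [ 537.8 -119.4  103.7] x [ 0.     0.002 -1.   ] z [-0.112 -0.994 -0.002] jawyaw -1.683 q [-0.34  0.57  1.87  0.    0.7   1.34] F [-3.3  5.9 12.7] M [ 1.16  0.58 -0.01] op 10.9
```

Request:
step_arm([
  [0, 0, 0, 0, 0, 0],
  [0, 0, 0, 0, 0, 0],
  [0, 0, 0, 0, 0, 0],
  [0, 0, 0, 0, 0, 0],
  [0, 0, 0, 0, 0, 0],
], grip=32)

```text
t: 20.9
eef_pos: [538.1, -120.8, 103.3]
tcp_rot: [1.838, 1.57, 0.155]
ft_force: [0.3, 0.7, -0.4]
opening: 0.336
```

```bash
python3 -c "
from h import *
info()"
```

```text
t 20.9 p [ 538.1 -120.8  103.3] x [ 0.  0. -1.] z [-0.112 -0.994 -0.   ] jawyaw -1.683 q [-0.34  0.57  1.87  0.    0.7   1.34] F [ 0.3  0.7 -0.4] M [0.06 0.05 0.01] op 31.9
```

No contact force remains, so I withdraw straight up.

Request:
step_arm([
  [-4, 0, 0, 0, 0, 0],
  [-8, 0, 0, 0, 0, 0],
  [-15, 0, 0, 0, 0, 0],
  [-25, 0, 0, 0, 0, 0],
  [-40, 0, 0, 0, 0, 0],
  [-50, 0, 0, 0, 0, 0],
  [-50, 0, 0, 0, 0, 0],
  [-30, 0, 0, 0, 0, 0],
])

```text
t: 21.9
eef_pos: [536.7, -120.3, 337.0]
tcp_rot: [1.53, 1.57, -0.152]
ft_force: [0.3, 0.2, -0.5]
opening: 0.341
```

Request:
step_arm([
  [0, 0, 50, 0, 0, 0],
  [0, 0, 50, 0, 0, 0],
  [0, 0, 50, 0, 0, 0],
  [0, 0, 50, 0, 0, 0],
  [0, 0, 30, 0, 0, 0],
  [0, 0, 0, 0, 0, 0],
])

```text
t: 22.65
eef_pos: [509.3, -354.2, 348.7]
tcp_rot: [1.193, 1.558, -0.487]
ft_force: [0.1, 0.6, 0.5]
opening: 0.335
```

```bash
python3 -c "
from h import *
info()
import cv2
ims={n:env.read_camera(n)[:,:,::-1] for n in ('scene','top')}
for n in ims: cv2.imwrite(f'pics/{n}9.png',ims[n])
cv2.imwrite('pics/c14.png',cv2.resize(ims['scene'][150:310,220:430],None,fx=3.7,fy=3.7,interpolation=cv2.INTER_CUBIC))
cv2.imwrite('pics/c14t.png',cv2.resize(ims['top'][140:290,230:410],None,fx=4,fy=4,interpolation=cv2.INTER_CUBIC))
for n in ims:
  for y in (0,.025,.05): print(n,y,proj(n,M2W(P,[[a,150-235*np.cos(y),90+235*np.sin(y)] for a in (-55,55)])).round(1).tolist())
"
```

```text
t 22.65 p [ 509.3 -354.2  348.7] x [ 0.011 -0.006 -1.   ] z [-0.109 -0.994  0.005] jawyaw -1.68 q [-0.72  0.4   1.42  0.    1.31  0.96] F [0.1 0.6 0.5] M [0.05 0.02 0.01] op 31.9
scene 0 [[277.7, 207.7], [293.6, 242.8]]
scene 0.025 [[277.6, 206.3], [293.5, 241.5]]
scene 0.05 [[277.6, 204.9], [293.5, 240.1]]
top 0 [[355.2, 227.5], [359.6, 193.3]]
top 0.025 [[355.3, 227.3], [359.7, 193.0]]
top 0.05 [[355.4, 227.1], [359.8, 192.7]]
```

View pics/c14.png

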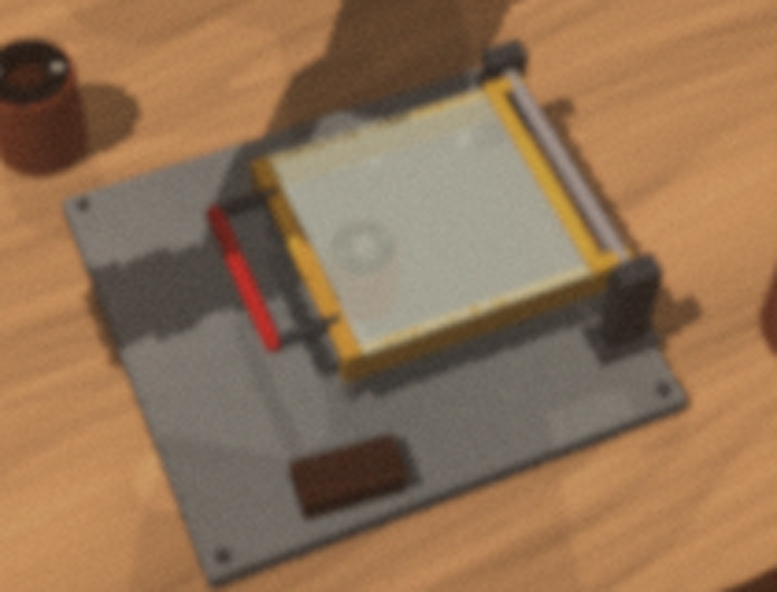

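View pics/c14t.png

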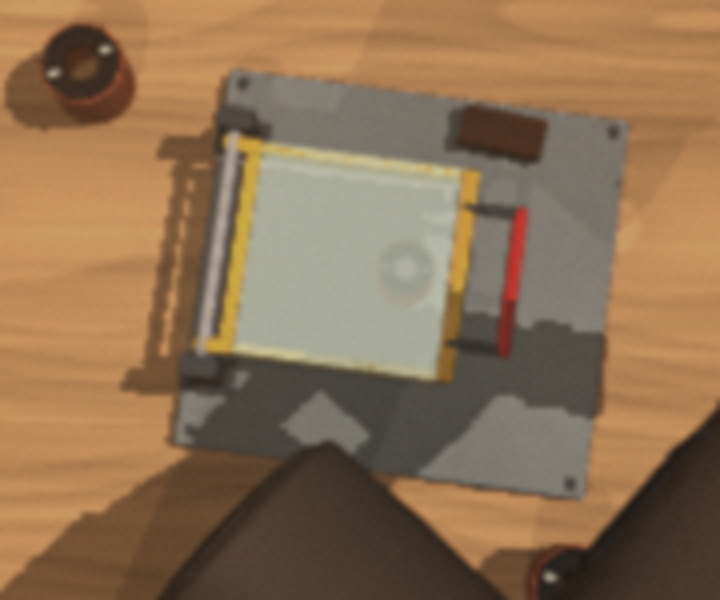

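View pics/scene9.png

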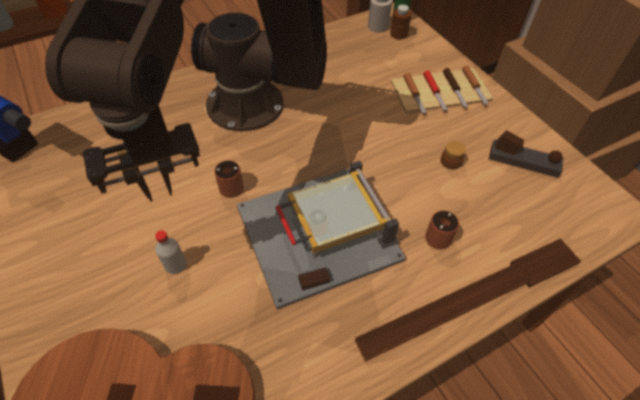

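The guard is level: its bar ends are at scene (277.6,207.3)/(293.8,242.7), against (277.7,207.7)/(293.6,242.8) predicted for angle 0. The other items are at the same pixels as at the start, and the arm is clear. I hand the job in.

```bash
python3 -c "
from h import *
print(env.state()['qvel'].round(3)); env.job_done(); print('t',env.state()['t'])"
```

```text
[ 0.02  -0.006  0.012  0.002 -0.006  0.002]
the job is handed in; nothing more can be done
the job is handed in; nothing more can be done
```

The sander is ready to run: the drum is seated in its keyways, the guard is down on its rest, and I handed the job in at about 22.7 s.

- **Drum:** I picked the smallest drum, the one on the plate, and turned it clockwise about 1.27 rad under light pressure until the tabs dropped in. It then lowered 13.1 mm to a firm stop, against 13 mm expected. The picture after release agreed: cap at scene row 216.3, predicted 216.0 when seated and 212.9 when high.
- **Guard:** I pinched the bar at about 1.73 rad and carried it forward and down, held all the way to its stop. I released it under a light press of about 13 N and backed away. In the last picture the bar ends lie within 0.5 px of where they should be at angle 0, and the other things on the bench look unmoved.
- **Checks that disagreed:**
  - On first reaching the rest, the wrist force spiked to about 38 N, and I eased it off at once.
  - The angle worked out from the arm's position then read about 0.025 rad instead of 0. I put that down to the bar having slid about 5 mm along the pads, since the camera showed the guard closed.

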